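Set ramekins to keep warm on the dish warmer

ROBOT

A 6-joint arm with a two-finger parallel gripper is mounted at the origin on a cart in front of the work surface, level with it; the furniture and walls round the work are solid. World frame = base frame: x ahead of the robot, y to its left, z up, the work surface at z = 0. Lengths are in mm, angles in rad, forces in N, time in s.
With the tool pointing down it reaches from about 250 to 775 mm from the base axis. Payload 8.9 kg.
Tool frame: the origin (TCP) lies on the centre line of the jaws, within the pads' length; the fingertips stand 14 mm ahead of it and the grasp point (between the pads) lies 5 mm behind it (manip.finger_overhang is the distance from the TCP to the fingertips, in mm); z points along the fingers, y is the line along which they close (so a half turn about z gives the same grasp; the last joint's range is limited). The gripper opens to 85 mm and grips with 20 to 120 N. Pads are 22 mm wide; open, the fingers measure 114 mm over their backs; the gripper's body (76 mm by 85 mm) begins 54 mm behind the grasp point. The pads swing forward as they close: fully open they stand 13 mm farther back than shut.
Start: joints at [1.112, 0.291, -0.153, 1.127, 0, 1.431], TCP at [165.042, 498.382, 245.305] pointing down, gripper open.
Joint ranges: [-2.52, 2.52], [-0.91, 1.74], [-1.3, 1.37], [-1.96, 2.02], [-1.52, 1.47], [-3.14, 3.14]. Speed limits (rad/s): [2.22, 2.22, 2.79, 3.14, 3.14, 3.14].

INTERFACE

Orientations are given as a 3x3 rotation matrix whose columns are the frame's x, y, z axes.
In Python, from workcell import state, imaging, hand_in, manip gives the robot as it stands. The module is installed in compiled form; this text tells all that it offers.
- The arm moves only by the tool drive_tool, never from a script. Its argument "motion" is a list of rows, each a list of 7 numbers: the finger opening in mm, from 0 to 85.4, then the shift along the world's x, y, z in mm, then the turn, a rotation vector about the world's x, y, z in rad. In form: [[gripper, dx, dy, dz, ax, ay, az], ...]. A call has 1 to 20 rows; each row is the pose to reach, as a shift and turn from the pose commanded when the call began; what a row does not reach only later rows make up. A row lasts 1/8 s, in which the tool goes at most 62.5 mm and 10.7 degrees, less where a joint would pass 70% of its speed; a pose out of reach is approached as far as the arm can. A call with a gripper value outside its range is refused whole. The fingers move at their own pace and stop on an object; the grip force is fixed at half the most. Time passes only in rows, so rows that repeat a pose let the fingers close. It gives the time, the measured TCP pose, the force, the opening and the grip force at its end, in the units of the state.
- state(): the state, without advancing time (a new reading comes with each control period).
- imaging.read_camera(name): name is "side" or "top" or "wrist"; returns a dict with "color" (400x640x3 uint8, red, green, blue), "K" (3x3 intrinsics, pixels), "k1" (the pictures are not rectified: a ray, as slopes to the right and down, at radius r is drawn at 1 + k1 r^2 times it, then the intrinsics apply), "rvec" (rotation vector, rad) and "tvec" (3), from world to camera coordinates, as OpenCV has them; the wrist camera has in their place "tool_from_camera" (4x4, takes a point from camera to tool coordinates, whose origin is the TCP and whose axes are the flange's). Camera axes: x right, y down, z forward; pixel columns grow to the right and rows downward; lengths in mm; the calibration is good to about 2 mm. A picture is of the moment at which its call begins: read the wrist's pose just before it. There is no depth.
- hand_in(): hands the job in; it is judged then, once.
Trained networks look in a picture, given as the dict that the camera call returned (one of the last four; its "shot" number tells which), for a name from the list of things; names that differ only in an ending like _2 or _b are one class to them, and where a whole thing is asked for, a point or a joint stands for the part that bears it (a point fixed in the world has none). Each returns a list of dicts, best first, with "confidence" (0 to 1); they miss things now and then, are a little off and sometimes report something else, mostly with a low value. They report only what shows in the picture. A call takes as long as a camera call. They do not tell look-alikes from the thing itself.
- imaging.spot_in(picture, thing): "extent" ([left, top, width, height] in pixels, round what is visible of it).
- imaging.silhouettes(picture, thing): "region" (400x640 bool, what is visible of it) and "extent" ([left, top, width, height] in pixels, round what is visible of it).
- imaging.tip_of(picture, thing): "centre" ([column, row] in pixels: a listed point, or the origin of a listed thing).
The state is a dict: "time": time; "joints": joint angles; "joint_velocities": joint speeds; "effort": joint torques, N m; "eef_pos": TCP position; "tcp_rot": TCP orientation; "contact_force": force on the tool from outside, world axes, zero at the start; "ft_torque": the same for the moment, N m; "grip_width": opening from 0.0 (shut) to 1.0 (fully open); "grasp_force": force on a finger pad.
Only numpy, scipy, OpenCV 4.12 (cv2) and the standard library are available. Lean on these libraries where they do the work, as an engineer would, in place of code of your own. Each camera call takes 0.05 s, during which the arm holds its last target. There are 200 camera calls.

TASK

Set all the blue ramekins that are out (two to four) to warm: stand every one upright on the warmer's dark plate inside its rail, and only then press the green on key; slide the black heat fader until its pointer line is level with the red marker beside its track and confirm with the blue key, then slide the white time fader to its own red marker and confirm with the blue key again. Finally press the orange start key; press keys one at a time, and leave the sugar bowl, coffee jar and salt shaker where they stand. At the end all the ramekins must still stand on the plate and both faders must still be on their markers.

Things in the scene. Friction and masses are not known exactly. Their poses are not given: they have to be found in the camera images.
- dish0_mid (a point): blue ceramic ramekin, a round open dish with straight sides (two to four are there; an absent one reads None): 62 mm across, 44 mm tall, wall 4 mm, no handle, about 0.16 kg, standing upright. Point: on its axis, half-way up (22 mm above its underside and below its rim); z up along the axis. Grip it across the outside
- dish1_mid (a point): blue ceramic ramekin, a round open dish with straight sides (two to four are there; an absent one reads None): 62 mm across, 44 mm tall, wall 4 mm, no handle, about 0.16 kg, standing upright. Point: on its axis, half-way up (22 mm above its underside and below its rim); z up along the axis. Grip it across the outside
- dish2_mid (a point): blue ceramic ramekin, a round open dish with straight sides (two to four are there; an absent one reads None): 62 mm across, 44 mm tall, wall 4 mm, no handle, about 0.16 kg, standing upright. Point: on its axis, half-way up (22 mm above its underside and below its rim); z up along the axis. Grip it across the outside
- dish3_mid (a point): blue ceramic ramekin, a round open dish with straight sides (two to four are there; an absent one reads None): 62 mm across, 44 mm tall, wall 4 mm, no handle, about 0.16 kg, standing upright. Point: on its axis, half-way up (22 mm above its underside and below its rim); z up along the axis. Grip it across the outside
- plate (a point): centre of the top face of the warming plate: dark, inside a steel wire rail (166 x by 162 y mm, wire 5 mm thick, top 10 mm above the plate), level with the top of the fixed dish warmer (185 x 290 x 24 mm high). z up, x away from the robot along the fader tracks, y left. In this frame the warmer spans x = -92 to 92, y = -85 to 205 mm; keys x = 67, green y = 110, blue 147, orange 184; tracks white y = 119, black y = 175
- fader_black_top (a point): centre of the top of the black fader grip (left of the two), an upright block 18 mm along its track, 24 mm across it, standing 36 mm above the panel, with a thin white pointer line across its top. Axes as the plate's: the track runs along x. Pinch its upper half along the track (18 mm, front and back); it slides against about 1.5 N of friction and stays where it is left
- fader_black (a joint): travel of the black fader grip in m: 0 at the end nearest the robot, 0.086 at the far end (next to the keys); grows along the plate's x
- mark_black_tab (a point): red marker tab (5 mm along the track, 10 mm across, 2 mm high) just left of the black fader's track, 20 mm from the track's middle; it shows the setting wanted and cannot be touched or moved. Axes as the plate's
- mark_black (a joint): position of the black fader's red marker on the same 0 to 0.086 m scale as the fader; when the fader reads the same, its pointer line is level with the marker
- fader_white_top (a point): centre of the top of the white fader grip (right of the two, nearer the plate), an upright block 18 mm along its track, 24 mm across it, standing 36 mm above the panel, with a thin black pointer line across its top. Axes as the plate's: the track runs along x. Pinch its upper half along the track (18 mm, front and back); it slides against about 1.5 N of friction and stays where it is left
- fader_white (a joint): travel of the white fader grip in m: 0 at the end nearest the robot, 0.086 at the far end (next to the keys); grows along the plate's x
- mark_white_tab (a point): red marker tab (5 mm along the track, 10 mm across, 2 mm high) just left of the white fader's track, 20 mm from the track's middle; it shows the setting wanted and cannot be touched or moved. Axes as the plate's
- mark_white (a joint): position of the white fader's red marker on the same 0 to 0.086 m scale as the fader; when the fader reads the same, its pointer line is level with the marker
- key_green_top (a point): centre of the top of the green on key, rightmost of the three (next to the plate): a round spring push button 20 mm across in a black collar 36 mm across, its top 40 mm over the worktop and 10 mm over the collar; key centres 37 mm apart in a row along the plate's y. Press straight down 6 mm; it springs back
- key_green (a joint): how far the green key is down, in m: 0 up, 0.006 fully down (about 5 N); counts as pressed beyond 0.004
- key_blue_top (a point): centre of the top of the blue confirm key, the middle one: a round spring push button 20 mm across in a black collar 36 mm across, its top 40 mm over the worktop and 10 mm over the collar; key centres 37 mm apart in a row along the plate's y. Press straight down 6 mm; it springs back
- key_blue (a joint): how far the blue key is down, in m: 0 up, 0.006 fully down (about 5 N); counts as pressed beyond 0.004
- key_orange_top (a point): centre of the top of the orange start key, leftmost: a round spring push button 20 mm across in a black collar 36 mm across, its top 40 mm over the worktop and 10 mm over the collar; key centres 37 mm apart in a row along the plate's y. Press straight down 6 mm; it springs back
- key_orange (a joint): how far the orange key is down, in m: 0 up, 0.006 fully down (about 5 N); counts as pressed beyond 0.004
- sugar_bowl: white lidded sugar bowl, 95 mm across, 74 mm tall; origin under its centre; a bystander behind or right of the warmer, to be left where it stands
- coffee_jar: glass jar with steel lid, 79 mm across, 132 mm tall; origin under its centre; a bystander behind or right of the warmer, to be left where it stands
- salt_shaker: salt shaker, 44 mm across, 90 mm tall; origin under its centre; a bystander behind or right of the warmer, to be left where it stands
There are look-alikes about, which are no part of the job. What is shaped like the part that bears dish3_mid but yellow is not meant.

How it is judged (in metres and radians):
On the way, in this order (a step that is already met when the one before it is completed fails the run):
1. every ramekin stands upright and fully on the warming plate (x of dish0_mid in the frame of plate between -0.066 and 0.066 m and y of dish0_mid in the frame of plate between -0.066 and 0.066 m and z of dish0_mid in the frame of plate between 0.015 and 0.029 m and angle between each of dish0_mid, dish1_mid, dish2_mid, dish3_mid's own z axis and vertical below 0.2 rad and x of dish1_mid in the frame of plate between -0.066 and 0.066 m and y of dish1_mid in the frame of plate between -0.066 and 0.066 m and z of dish1_mid in the frame of plate between 0.015 and 0.029 m and x of dish2_mid in the frame of plate between -0.066 and 0.066 m and y of dish2_mid in the frame of plate between -0.066 and 0.066 m and z of dish2_mid in the frame of plate between 0.015 and 0.029 m and x of dish3_mid in the frame of plate between -0.066 and 0.066 m and y of dish3_mid in the frame of plate between -0.066 and 0.066 m and z of dish3_mid in the frame of plate between 0.015 and 0.029 m), for 0.3 s.
2. the green on key is pressed, alone (value of joint key_green above 0.004 m and value of joint each of key_blue, key_orange below 0.0025 m), for 0.05 s.
3. the black fader's pointer is level with its red marker, within 5 mm (x of fader_black_top in the frame of mark_black_tab between -0.005 and 0.005 m), for 0.3 s.
4. the blue key is pressed, alone (value of joint key_blue above 0.004 m and value of joint each of key_green, key_orange below 0.0025 m), for 0.05 s.
5. the white fader's pointer is level with its red marker, within 5 mm (x of fader_white_top in the frame of mark_white_tab between -0.005 and 0.005 m), for 0.3 s.
6. the blue key is pressed again, alone (all of step 4), for 0.05 s.
7. the orange start key is pressed, alone (value of joint key_orange above 0.004 m and value of joint each of key_green, key_blue below 0.0025 m), for 0.05 s.
At the end, for the whole second after the job is handed in: All ramekins that are present stand upright (within 0.2 rad) on the warming plate with their axis within 66 mm, along x and along y, of the plate's centre, both fader pointers are within 5 mm of their red markers along the track, and all keys are up (all of step 1 and all of step 3 and all of step 5 and value of joint each of key_green, key_blue, key_orange below 0.0025 m); the robot touches nothing.
It fails at once if two keys are pressed at the same time (value of joint each of key_green, key_blue above 0.004 m or value of joint each of key_blue, key_orange above 0.004 m or value of joint each of key_green, key_orange above 0.004 m).
It fails at once if a bystander (sugar bowl, coffee jar, salt shaker) is moved by more than 3 cm (distance of any of sugar_bowl, coffee_jar, salt_shaker from where it was at the start of the episode above 0.03 m).
Of dish0, dish1, dish2, dish3 only 2 to 4 are there at a start; the rules pass over those that are not, and their reading is None.
At some moment in a run one of dish0, dish1, dish2, dish3 may be knocked a few centimetres aside while the robot is not near it.
It also fails if it takes over 210 s, if anything falls off the work surface, if the arm or the gripper's body presses on something with over 40 N, if the wrist force passes 120 N, or if a joint passes its speed limit or range.

## Working session

There is one attempt and no reset: what is moved stays moved. The work goes in short steps, Python scripts to look and compute and a tool call to move; the robot and the scene stay as the last step left them, time stands still between calls to the robot, and variables do not carry over. Pictures are saved under pics/ and viewed, at most 14 in all, crops included, and the job is handed in when it is done.

Besides the shell and the picture viewer there is one more tool, called after "Emit:" by a JSON object that holds its "op" and its "data". drive_tool: Moves the arm, as the interface text tells. Its arguments: {"type":"object","properties":{"motion":{"type":"array","items":{"type":"array","items":{"type":"number"}}}},"required":["motion"]}

```bash
mkdir -p pics; cat > h.py <<'E'
import numpy as np, cv2
from workcell import state, imaging, hand_in, manip
def cam(name):
    s=state(); p=imaging.read_camera(name)
    if name=='wrist':
        T=np.array(p['tool_from_camera'],float); W=np.eye(4); W[:3,:3]=s['tcp_rot']; W[:3,3]=np.array(s['eef_pos']); p['W']=W@T
    else:
        M=np.eye(4); M[:3,:3]=cv2.Rodrigues(np.array(p['rvec'],float))[0]; M[:3,3]=np.ravel(p['tvec']); p['W']=np.linalg.inv(M)
    return p
def ray(p,px):
    d=np.array([p['k1'],0,0,0],float)
    u=cv2.undistortPoints(np.array([[px]],float),np.array(p['K'],float),d).ravel()
    W=p['W']; return W[:3,3],W[:3,:3]@np.array([u[0],u[1],1])
def at(p,px,z):
    o,d=ray(p,px); return (o+d*(z-o[2])/d[2]).round(1)
def proj(p,X):
    M=np.linalg.inv(p['W']); r,_=cv2.Rodrigues(M[:3,:3])
    return cv2.projectPoints(np.array(X,float).reshape(-1,1,3),r,M[:3,3],np.array(p['K'],float),np.array([p['k1'],0,0,0],float))[0].reshape(-1,2)
def save(p,n): cv2.imwrite('pics/'+n,p['color'][:,:,::-1])
E
python3 - <<'E'
from h import *
s=state(); print(s); print(manip.finger_overhang)
for n in ('top','side'):
    p=cam(n); save(p,n+'0.png'); print(n,p['W'].round(2).tolist(),p['K'],p['k1'])
    for t,z in (('dish0_mid',22),('plate',24),('fader_black_top',60),('fader_white_top',60),('mark_black_tab',26),('mark_white_tab',26),('key_green_top',40),('key_blue_top',40),('key_orange_top',40),('sugar_bowl',0),('coffee_jar',0),('salt_shaker',0)):
        for r in imaging.tip_of(p,t): print(t,np.round(r['confidence'],2),np.round(r['centre'],1),at(p,r['centre'],z))
E
```

```text
{'time': 0.0, 'joints': array([ 1.11168776e+00,  2.91255553e-01, -1.54127663e-01,  1.12668669e+00,
       -5.09701072e-06,  1.43145993e+00]), 'joint_velocities': array([-0.00073185,  0.00023109,  0.00114458, -0.00225964,  0.00133598,
        0.00072238]), 'effort': array([-3.41907980e-05, -5.37142646e+01,  3.31372046e+01,  1.59737736e-02,
       -2.24228775e-04,  3.33367927e-05]), 'eef_pos': array([164.86428616, 498.00536598, 244.74463422]), 'tcp_rot': array([[-9.49307013e-01,  3.14349935e-01, -5.59814438e-04],
       [ 3.14350386e-01,  9.49306339e-01, -1.14395225e-03],
       [ 1.71834080e-04, -1.26193978e-03, -9.99999189e-01]]), 'contact_force': array([-0.57801048,  0.69686266,  0.63745854]), 'ft_torque': array([-0.02387421, -0.00058928,  0.03416501]), 'grasp_force': 0.0, 'grip_width': 1.0005665056462572}
14.0
top [[0.02, -0.99, 0.14, 325.06], [-1.0, -0.02, -0.0, 22.64], [0.01, -0.14, -0.99, 1501.18], [0.0, 0.0, 0.0, 1.0]] [[379.69906424   0.         314.21076361]
 [  0.         379.69906424 200.88026847]
 [  0.           0.           1.        ]] -0.03439570620255021
dish0_mid 0.7
[... 1213 characters left out ...]
 [329.7 148.1] [ 607.  -254.6   24. ]
fader_black_top 0.16 [330.8 148.4] [ 592.2 -227.3   60. ]
fader_white_top 0.64 [319.5 169.9] [ 592.8 -122.5   60. ]
mark_white_tab 0.42 [302.2 166.9] [ 665.8 -133.9   26. ]
key_green_top 0.61 [301.4 167.1] [ 663.3 -122.6   40. ]
key_green_top 0.54 [291.5 143.8] [ 741.1 -206.9   40. ]
key_blue_top 0.71 [320.4 168. ] [ 598.9 -145.    40. ]
key_blue_top 0.51 [302.9 171.5] [ 650.4 -106.8   40. ]
key_orange_top 0.52 [304.1 172.1] [ 645.4 -106.1   40. ]
key_orange_top 0.48 [295.3 179.5] [661.  -64.8  40. ]
sugar_bowl 0.84 [261.9 180.7] [784.2 -38.3   0. ]
coffee_jar 0.71 [291.2 145.5] [ 754.9 -228.3    0. ]
salt_shaker 0.53 [327.4 118.9] [ 678.5 -408.     0. ]
```

```bash
python3 - <<'E'
import cv2
a=cv2.imread('pics/top0.png'); cv2.imwrite('pics/top0c.png',cv2.resize(a[110:270,240:453],(798,600),interpolation=cv2.INTER_CUBIC))
E
```

```text
(no output)
```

View pics/top0c.png

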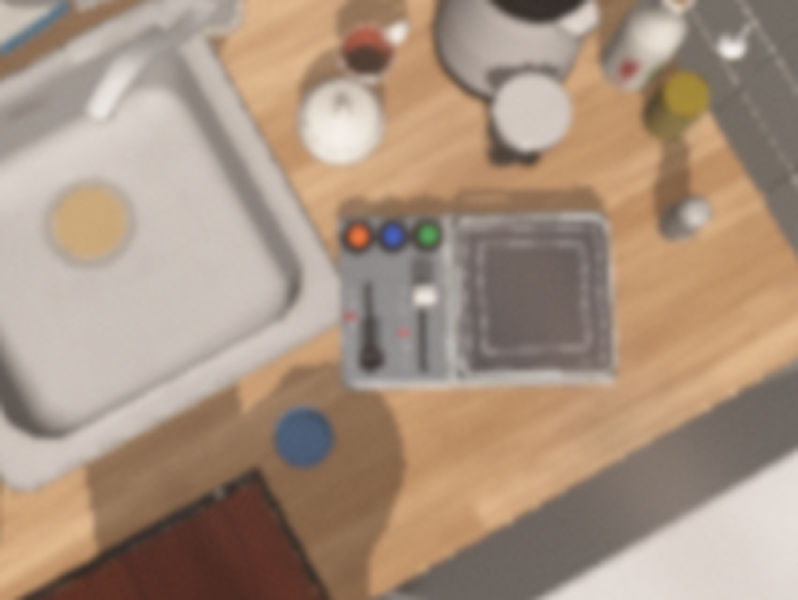

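View pics/side0.png

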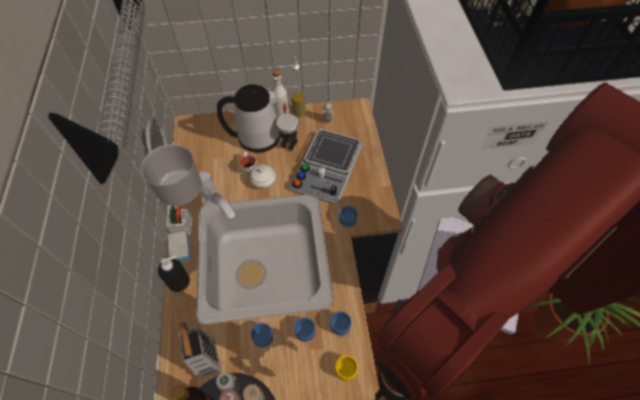

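The side view shows four blue ramekins at (262,335), (304,328), (340,323) and (348,216). The yellow look-alike is at (347,367). The sugar bowl is at (262,176), the jar at (288,130) and the shaker at (328,112). Next I'll localise the blues and look at the full top view.

```bash
python3 - <<'E'
from h import *
for n in ('top','side'):
    p=cam(n)
    hsv=cv2.cvtColor(p['color'],cv2.COLOR_RGB2HSV)
    for nm,lo,hi in (('blue',(98,90,40),(122,255,255)),('red',(0,120,120),(6,255,255)),('yel',(22,150,100),(32,255,255)),('green',(45,80,40),(80,255,255)),('orange',(6,170,150),(14,255,255))):
        m=cv2.inRange(hsv,lo,hi); k,l,st,c=cv2.connectedComponentsWithStats(m)
        for i in range(1,k):
            if st[i,4]>=(3 if nm=='red' else 12) : print(n,nm,st[i],c[i].round(1),at(p,c[i],33 if nm in('blue','yel') else 26 if nm=='red' else 40))
E
```

```text
top blue [342 170   6   6  24] [344.5 172.5] [654.5 -99.3  33. ]
top blue [215 223   7   4  18] [217.7 224.3] [440.  390.7  33. ]
top blue [316 224   7   7  20] [318.7 227.2] [436.3  -0.8  33. ]
top blue [228 247   8   3  16] [231.1 247.8] [350.7 334.3  33. ]
top red [334 118   7   4  12] [336.9 119.5] [875.6 -67.8  26. ]
top red [102 205  21  22 215] [113.2 217.6] [458.9 806.5  26. ]
top red [607 320  18  18 236] [615.6 328.9] [   62.6 -1153.3    26. ]
top red [ 72 322  16  22 161] [ 80.  332.9] [ 17.9 896.6  26. ]
top red [101 326  12   8  64] [105.8 329.5] [ 33.5 798.1  26. ]
top red [286 347   7  15  32] [289.1 354.3] [-39.7 101.5  26. ]
top red [ 81 350   5   4  16] [ 83.4 351.5] [-49.7 877.4  26. ]
top red [ 66 359   3   3   3] [ 67. 360.] [-82.7 937.8  26. ]
top red [ 79 363  13  10  78] [ 85.6 367.6] [-107.7  863.7   26. ]
top red [306 395  11   5  35] [310.  397.6] [-192.4   20.8   26. ]
top yel [417 130  11  11  86] [422.4 135. ] [ 815.5 -412.7   33. ]
top yel [ 76 217  12  12 108] [ 81.5 222.1] [437.8 927.8  33. ]
top yel [194 260  15  15 159] [201.4 266.9] [276.  444.5  3
[... 745 characters left out ...]
78.6  26. ]
side yel [293  94  11   9  82] [298.   97.7] [ 819.7 -439.9   33. ]
side yel [336 356  22  24 424] [346.1 367.4] [272.5 452.5  33. ]
side green [521   5   4   5  12] [522.1   6.6] [   83.6 -1383.6    40. ]
side green [302 164   6   7  34] [304.7 167. ] [ 652.4 -127.6   40. ]
side green [170 208   5  15  49] [172.1 215.4] [979.3 225.6  40. ]
side green [611 304  14   5  30] [616.7 305.8] [-400.3  -14.2   40. ]
side green [596 313   6   6  16] [598.5 315.3] [-353.3   36.3   40. ]
side green [590 320   7   9  22] [593.3 324.1] [-341.3   69.1   40. ]
side orange [296 181   4   4  12] [297.3 182.2] [649.6 -56.8  40. ]
side orange [177 209   4   5  13] [178.1 211.2] [970.1 204.   40. ]
```

View pics/top0.png

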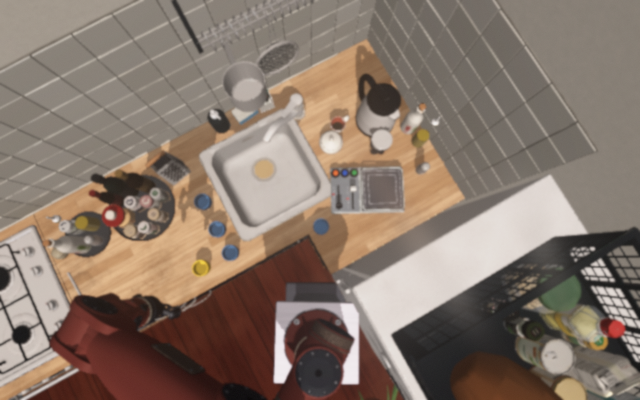

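The top view confirms the three ramekins left of the sink at (203,201), (217,228) and (230,252), and one at (320,226). The yellow look-alike is at (201,267). The fridge stands right of the base, so I'll check its corner before moving. Candidates for the ramekin: blue ×4 (side 262,335; 304,328; 340,323; 348,216), the yellow one (347,367) and the blue key (301,174). I choose the four blue dishes.

```bash
python3 - <<'E'
from h import *
P={n:cam(n) for n in('top','side')}
def tri(a,b):
    o1,d1=ray(P['top'],a);o2,d2=ray(P['side'],b)
    A=np.stack([d1,-d2],1);t=np.linalg.lstsq(A,o2-o1,rcond=None)[0]
    q,r=o1+t[0]*d1,o2+t[1]*d2; return ((q+r)/2).round(),np.linalg.norm(q-r).round()
print('fridge',tri((350,290),(447,102)),'faucet tip',tri((268,140),(232,214)))
for px in((338,270),(462,203),(312,237)): print(at(P['top'],px,0))
s=P['side']['color'][150:250,280:400]; t=P['top']['color'][190:280,190:298]
cv2.imwrite('pics/c1.png',np.hstack([cv2.resize(s,(400,333)),cv2.resize(t,(400,333))])[:,:,::-1])
w=cam('wrist'); print(w['tool_from_camera'],w['K'],w['k1'])
E
```

```text
fridge (array([249., -70., 563.]), np.float64(7.0)) faucet tip (array([747., 194., 149.]), np.float64(3.0))
[273.2 -79.3   0. ]
[ 546.3 -576.2    0. ]
[399.7  24.4   0. ]
[[ 1.65545354e-04 -9.45963054e-01 -3.24274380e-01  8.47072463e+01]
 [ 9.99999132e-01 -2.67210276e-04  1.29000712e-03 -8.90816176e-02]
 [-1.30694852e-03 -3.24274312e-01  9.45962189e-01 -1.28399010e+02]
 [ 0.00000000e+00  0.00000000e+00  0.00000000e+00  1.00000000e+00]] [[284.78983742   0.         317.52591908]
 [  0.         284.78983742 198.55253736]
 [  0.           0.           1.        ]] -0.05106422871108158
```

View pics/c1.png

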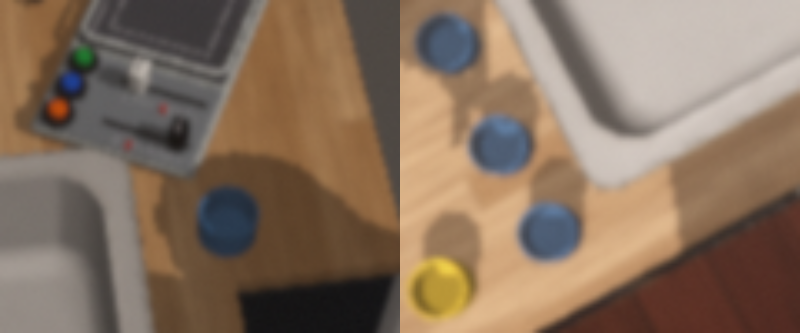

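The crop confirms four blue dishes, with yellow as the only other one of that shape. The side view also shows the white fader mid-track with a red tab left of it, and the black fader near the robot end. The fridge corner is near (255,-75) and about 560 mm high, so I'll check the arm's elbow height before reaching for the plate. First I'll move over the nearest dish.

Emit:
{"op": "drive_tool", "data": {"motion": [[85,275,-498,0,0,0,-0.45],[85,275,-498,0,0,0,-0.45],[85,275,-498,0,0,0,-0.45],[85,275,-498,0,0,0,-0.45],[85,275,-498,0,0,0,-0.45],[85,275,-498,0,0,0,-0.45],[85,275,-498,0,0,0,-0.45],[85,275,-498,0,0,0,-0.45],[85,275,-498,0,0,0,-0.45],[85,275,-498,0,0,0,-0.45],[85,275,-498,0,0,0,-0.45],[85,275,-498,0,0,0,-0.45],[85,275,-498,0,0,0,-0.45]]}}

```text
time: 3.18
eef_pos: [439.7, 1.5, 245.5]
tcp_rot: [[-0.719, 0.695, 0.0], [0.695, 0.719, 0.0], [-0.0, 0.0, -1.0]]
contact_force: [-0.2, 0.3, 0.0]
grip_width: 0.997
grasp_force: 0.0
```

```bash
cat >> h.py <<'E'
def dishes(p,z=44):
    # circle fit of each blue blob's rim (z=44 above its base) -> world centres
    m=cv2.inRange(cv2.cvtColor(p['color'],cv2.COLOR_RGB2HSV),(98,80,30),(122,255,255))
    m=cv2.morphologyEx(m,cv2.MORPH_CLOSE,np.ones((5,5)))
    k,l,st,c=cv2.connectedComponentsWithStats(m); out=[]
    for i in range(1,k):
        if st[i,4]<150: continue
        pts=np.argwhere(l==i)[:,::-1]; h=cv2.convexHull(pts.astype(np.int32))[:,0]
        out.append((st[i,:5].tolist(),h))
    return out
def fitdish(p,h,base=0):
    # fit centre so the projected outline (rim+foot circles) hull matches the blob hull
    from scipy.optimize import minimize
    t=np.linspace(0,2*np.pi,40); C=np.stack([31*np.cos(t),31*np.sin(t)],1)
    g=at(p,h.mean(0),base+22)[:2]
    hm=np.zeros((400,640),np.uint8); cv2.fillConvexPoly(hm,h.astype(np.int32),1)
    def cost(x):
        X=np.vstack([np.c_[C+x,np.full(40,base+zz)] for zz in(0,44)])
        q=cv2.convexHull(proj(p,X).astype(np.float32))
        mm=np.zeros((400,640),np.uint8); cv2.fillConvexPoly(mm,np.round(q*8).astype(np.int32),1,shift=3)
        return 1-(mm&hm).sum()/(mm|hm).sum()
    r=minimize(cost,g,method='Nelder-Mead',options=dict(initial_simplex=[g,g+[8,0],g+[0,8]]))
    return r.x.round(1),round(1-r.fun,3)
E
python3 - <<'E'
from h import *
s=state(); print(s['eef_pos'].round(1),s['joints'].round(4).tolist(),s['contact_force'],s['time'])
p=cam('wrist'); save(p,'w1.png')
for st,h in dishes(p): print(st,fitdish(p,h))
print([(r['confidence'],at(p,r['centre'],22)) for r in imaging.tip_of(p,'dish0_mid')])
E
```

```text
[439.7   1.5 245.5] [-0.1633, 0.1283, -0.3618, 1.0806, 0.0001, 0.6046] [-0.15562223  0.3083569   0.01243203] 3.175
[288, 152, 50, 53, 2064] (array([439.9,  -7.6]), np.float64(0.903))
[361, 312, 17, 16, 203] (array([ 684.4, -128.4]), np.float64(0.115))
[(0.97, array([439.8,  -9.9,  22. ])), (0.58, array([ 617.2, -149.3,   22. ]))]
```

View pics/w1.png

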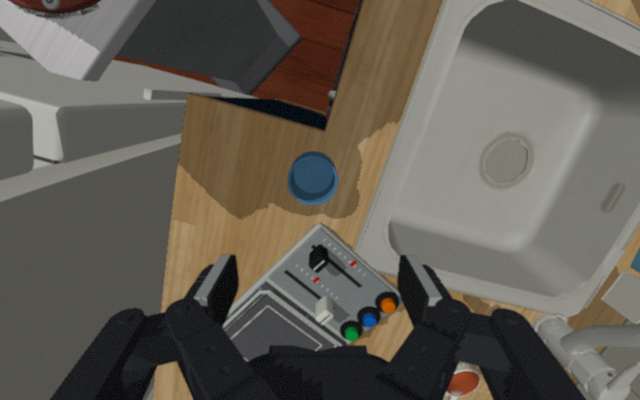

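The dish is at wrist pixel (313,178), the warmer panel is below it, and the red tabs show at (352,263) and (316,280). I'll grip, lift and then fit the arm's link geometry from the joint readings.

Emit:
{"op": "drive_tool", "data": {"motion": [[85,1,-9,-50,0,0,0],[85,1,-9,-100,0,0,0],[85,1,-9,-150,0,0,0],[85,1,-9,-190,0,0,0],[85,1,-9,-217,0,0,0],[85,1,-9,-217,0,0,0],[50,1,-9,-217,0,0,0],[50,1,-9,-217,0,0,0],[50,1,-9,-217,0,0,0],[50,1,-9,-217,0,0,0],[50,1,-9,-217,0,0,0],[50,1,-9,-217,0,0,0],[50,1,-9,-217,0,0,0]]}}

```text
time: 4.9
eef_pos: [442.0, -8.7, 30.1]
tcp_rot: [[-0.718, 0.696, 0.002], [0.696, 0.718, -0.0], [-0.002, 0.001, -1.0]]
contact_force: [-3.3, 1.3, 10.9]
grip_width: 0.708
grasp_force: 62.5
```

```bash
python3 - <<'E'
from h import *
s=state(); print(s['joints'].round(4).tolist(),s['eef_pos'].round(1),s['grip_width'],s['grasp_force'])
E
```

```text
[-0.1853, 0.3956, -0.6717, 0.501, 0.0001, 0.5844] [442.   -8.7  30.1] 0.7081838114384987 62.488297149538994
```

Emit:
{"op": "drive_tool", "data": {"motion": [[50,0,0,40,0,0,0],[50,0,0,90,0,0,0],[50,0,0,140,0,0,0],[50,20,0,180,0,0,0],[50,60,0,180,0,0,0],[50,110,0,180,0,0,0],[50,110,0,180,0,0,0]]}}

```text
time: 5.78
eef_pos: [553.9, -8.7, 209.1]
tcp_rot: [[-0.718, 0.696, 0.003], [0.696, 0.718, -0.0], [-0.002, 0.002, -1.0]]
contact_force: [-0.9, 0.1, -2.5]
grip_width: 0.707
grasp_force: 66.4
```

```bash
python3 - <<'E'
from h import *
s=state(); print(s['joints'].round(4).tolist(),s['eef_pos'].round(1),s['grip_width'],s['grasp_force'])
p=cam('wrist'); save(p,'w2.png')
E
```

```text
[-0.1477, 0.3654, -0.1436, 1.0591, 0.0001, 0.6217] [553.9  -8.7 209.1] 0.7067752850996164 66.42162680625916
```

View pics/w2.png

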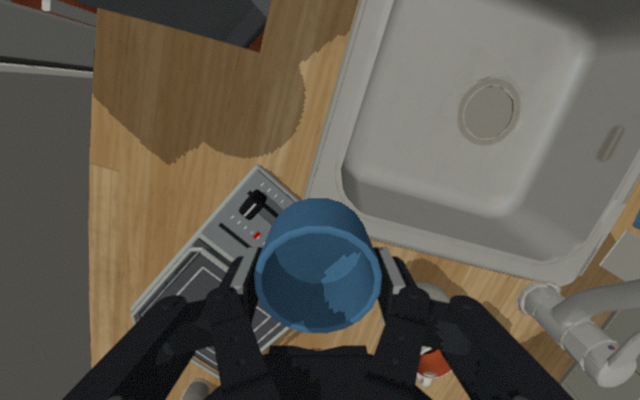

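The dish is held level between the pads, its rim spanning columns 255–380 in the wrist view. Next is the link geometry for the fridge clearance.

```bash
python3 - <<'E'
import numpy as np
from scipy.optimize import least_squares
J=np.array([[1.1117,.29126,-.15413],[-.1633,.1283,-.3618],[-.1853,.3956,-.6717],[-.1477,.3654,-.1436]])
X=np.array([[164.9,498,244.7],[439.7,1.5,245.5],[442,-8.7,30.1],[553.9,-8.7,209.1]])
r=np.hypot(X[:,0],X[:,1]); d=r*np.sin(np.arctan2(X[:,1],X[:,0])-J[:,0]); print('offset',d)
R=r*np.cos(np.arctan2(X[:,1],X[:,0])-J[:,0])
def f(p):
    L1,L2,a,hz=p; ph=J[:,1]-J[:,2]
    return np.r_[a+L1*np.sin(J[:,1])+L2*np.cos(ph)-R, hz+L1*np.cos(J[:,1])-L2*np.sin(ph)-X[:,2]]
s=least_squares(f,[400,400,0,0]); print(s.x,s.fun.round(1)); L1,L2,a,hz=s.x
def clr(x,y,z):
    q=np.hypot(x,y); Rr=np.sqrt(q*q-72**2)
    w=np.array([Rr-a,z-hz]); D=np.linalg.norm(w)
    be=np.arctan2(w[1],w[0])+np.arccos((L1**2+D*D-L2**2)/(2*L1*D)); 
    e=np.array([a+L1*np.cos(be),L1*np.sin(be)])
    return 'j1',np.arctan2(y,x)-np.arcsin(72/q),'elbow r,z-rel',e,'wrist r,z-rel',e+w-(e-[a,0]),'hz',hz
for t in ((600,-250,60),(600,-250,200),(635,-290,60),(553.9,-8.7,209)): print(t,clr(*t))
E
```

```text
offset [72.85766547 72.96435231 72.88363661 72.90862318]
[ 591.52080848  393.03110518    4.78649613 -158.01543395] [  9.8  -6.4 -13.7  10.2  -5.4  -1.9  13.5  -6.2]
(600, -250, 60) ('j1', np.float64(-0.5057881301911952), 'elbow r,z-rel', array([352.02098582, 478.87897848]), 'wrist r,z-rel', array([646.        , 218.01543395]), 'hz', np.float64(-158.0154339516412))
(600, -250, 200) ('j1', np.float64(-0.5057881301911952), 'elbow r,z-rel', array([287.67246081, 519.49244253]), 'wrist r,z-rel', array([646.        , 358.01543395]), 'hz', np.float64(-158.0154339516412))
(635, -290, 60) ('j1', np.float64(-0.5317285923039529), 'elbow r,z-rel', array([381.57053699, 455.99413748]), 'wrist r,z-rel', array([694.36373753, 218.01543395]), 'hz', np.float64(-158.0154339516412))
(553.9, -8.7, 209) ('j1', np.float64(-0.1460455803427942), 'elbow r,z-rel', array([204.99147986, 556.61012509]), 'wrist r,z-rel', array([549.26942387, 367.01543395]), 'hz', np.float64(-158.0154339516412))
```

```bash
python3 - <<'E'
from h import *
P={n:cam(n) for n in('top','side')}
im=np.hstack([P['top']['color'][100:400,190:590],P['side']['color'][0:300,240:640]])
cv2.imwrite('pics/ts.png',cv2.resize(im,(800,300))[:,:,::-1])
# w1 camera
T=np.array(cam('wrist')['tool_from_camera']); 
p=dict(imaging.read_camera('wrist')); W=np.eye(4); W[:3,:3]=[[-.719,.695,0],[.695,.719,0],[0,0,-1]]; W[:3,3]=[439.7,1.5,245.5]; p['W']=W@T
print(at(p,(186,135),0),at(p,(160,399),0))
c=at(p,(186,135),0)
print(proj(p,[c+[0,0,100],c+[0,0,200],c+[0,0,250]]))
E
```

```text
[288.4 -91.2   0. ] [ 554.  -534.4    0. ]
[[141.85763025 146.7281856 ]
 [ 55.5110926  170.68882014]
 [-24.49549491 194.46911118]]
```

View pics/ts.png

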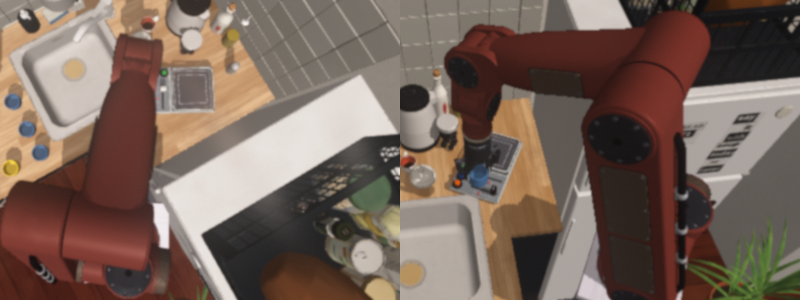

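```bash
python3 - <<'E'
from h import *
P={n:cam(n) for n in('top','side')}
def tri(a,b):
    o1,d1=ray(P['top'],a);o2,d2=ray(P['side'],b)
    t=np.linalg.lstsq(np.stack([d1,-d2],1),o2-o1,rcond=None)[0]
    q,r=o1+t[0]*d1,o2+t[1]*d2; return ((q+r)/2).round(),np.linalg.norm(q-r).round()
print(tri((195,325),(458,137)))   # left face of elbow
print(tri((328,165),(303,72)))    # wrist bend joint
print(tri((550,177),(385,0)))
for r in (230,260,300,340): pass
# forearm axis in top picture at elbow end: crop (110,215)->(300,315)
o,d=ray(P['top'],(300,315)); print([(o+d*(z-o[2])/d[2]).round() for z in(600,700,800)])
E
```

```text
(array([207., 235., 786.]), np.float64(22.0))
(array([565.,  -8., 588.]), np.float64(34.0))
(array([ 586., -728.,  339.]), np.float64(2.0))
[array([190.,  48., 600.]), array([205.,  45., 700.]), array([220.,  42., 800.])]
```

The top view shows the forearm (crop column 125) clear of the fridge top. The side view shows the elbow high, at about z = 780. At the plate the forearm stays about 50 mm outside the fridge face and above its 563 mm top, so I can proceed to hover over the plate.

Emit:
{"op": "drive_tool", "data": {"motion": [[50,5,-30,20,0,0,0],[50,15,-70,40,0,0,0],[50,25,-110,40,0,0,0],[50,30,-150,40,0,0,0],[50,36,-190,40,0,0,0],[50,40,-220,40,0,0,0],[50,43,-241,40,0,0,0],[50,43,-241,40,0,0,0]]}}

```text
time: 7.12
eef_pos: [593.8, -250.7, 248.2]
tcp_rot: [[-0.717, 0.697, -0.0], [0.697, 0.717, 0.0], [0.0, -0.0, -1.0]]
contact_force: [0.4, 0.2, -2.1]
grip_width: 0.704
grasp_force: 66.4
```

```bash
python3 - <<'E'
from h import *
s=state(); print(s['eef_pos'].round(1),s['contact_force'],s['effort'].round(1),s['joints'].round(3))
p=cam('wrist'); save(p,'w3.png')
for t,z in (('plate',24),('fader_black_top',60),('fader_white_top',60),('mark_black_tab',26),('mark_white_tab',26),('key_green_top',40),('key_blue_top',40),('key_orange_top',40)):
    for r in imaging.tip_of(p,t): print(t,np.round(r['confidence'],2),np.round(r['centre'],1),at(p,r['centre'],z))
E
```

```text
[ 593.8 -250.7  248.2] [ 0.37942951  0.24788695 -2.14595299] [ -1.8 -70.6  35.6  -0.1  -0.2  -0.2] [-0.513  0.525  0.212  1.258 -0.     0.259]
plate 0.73 [317.6 167.5] [ 589.9 -247.    24. ]
fader_black_top 0.4 [383.8  60.2] [ 550.8 -114.8   60. ]
fader_white_top 0.61 [395.1  98. ] [ 587.3 -130.1   60. ]
mark_black_tab 0.48 [428.7  35.2] [567.6 -53.   26. ]
mark_black_tab 0.47 [522.9 156.9] [761.4 -48.5  26. ]
mark_white_tab 0.54 [383.4  60.1] [ 552.4 -106.8   26. ]
key_green_top 0.74 [422.3 143. ] [ 652.2 -135.1   40. ]
key_blue_top 0.72 [448.9 122.1] [654.7 -97.5  40. ]
key_orange_top 0.81 [474.5  97.2] [652.7 -59.2  40. ]
```

View pics/w3.png

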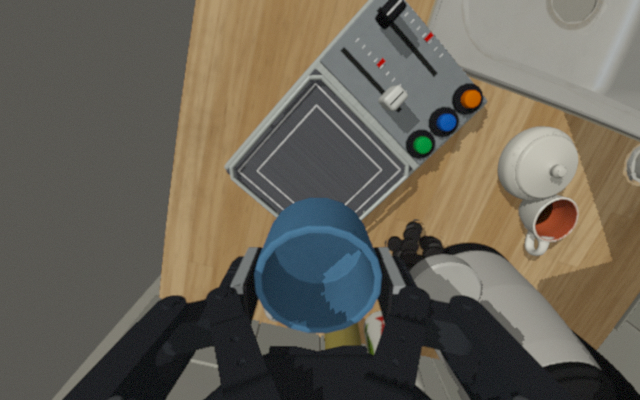

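```bash
python3 - <<'E'
from h import *
from scipy.optimize import least_squares
p=cam('wrist'); hsv=cv2.cvtColor(p['color'],cv2.COLOR_RGB2HSV)
def blob(lo,hi,box):
    x,y,w,h=box; m=cv2.inRange(hsv[y:y+h,x:x+w],lo,hi); a=np.argwhere(m); return a.mean(0)[::-1]+[x,y],len(a)
obs=[]
for n,lo,hi,b,z in (('g',(45,80,40),(80,255,255),(400,125,45,40),40),('b',(105,100,40),(125,255,255),(425,100,45,40),40),('o',(5,150,150),(18,255,255),(450,80,45,40),40),
  ('rw',(0,130,120),(8,255,255),(370,50,25,25),26),('rb',(0,130,120),(8,255,255),(417,25,25,25),26)):
    c,k=blob(lo,hi,b); w=at(p,c,z); print(n,c.round(1),k,w); obs.append(w[:2])
co=[at(p,c,34)[:2] for c in((227,167),(318,72),(412,172))]; print(co, [np.linalg.norm(co[1]-co[i]).round() for i in(0,2)])
loc=np.array([[67,110],[67,147],[67,184],[-83,-81],[-83,81],[83,81]]); W=np.array(obs[:3]+co)
f=lambda q:((loc@np.array([[np.cos(q[2]),np.sin(q[2])],[-np.sin(q[2]),np.cos(q[2])]])+q[:2]-W)).ravel()
r=least_squares(f,[590,-247,0]); print(r.x,r.fun.reshape(-1,2).round(1))
R=np.array([[np.cos(r.x[2]),-np.sin(r.x[2])],[np.sin(r.x[2]),np.cos(r.x[2])]])
for n,px,z in(('rw',obs[3],0),('rb',obs[4],0),('wf',at(p,(395,95),60)[:2],0),('bf',at(p,(391,12),60)[:2],0)): print(n,((np.array(px)-r.x[:2])@R).round(1))
for a in((38,38),(-38,38),(38,-38),(-38,-38)): print(a,(R@a+r.x[:2]).round(1))
E
```

```text
g [420.8 145.2] 298 [ 653.3 -136.2   40. ]
b [444.7 122.8] 325 [652.  -99.8  40. ]
o [470.2  99.1] 218 [651.  -62.3  40. ]
rw [379.4  63.2] 37 [ 551.8 -110.6   26. ]
rb [427.4  37.6] 36 [568.5 -54.   26. ]
[array([ 510.4, -323.6]), array([ 510.8, -168. ]), array([ 674.1, -163.5])] [np.float64(156.0), np.float64(163.0)]
[ 5.90832189e+02 -2.46307566e+02  2.17740647e-02] [[ 2.1  1.3]
 [ 2.6  1.9]
 [ 2.8  1.4]
 [-0.8 -5.5]
 [-4.7  0.9]
 [-2.1 -0. ]]
rw [-36.1 136.5]
rb [-18.1 192.7]
wf [ -3.2 119.8]
bf [-65.  168.5]
(38, 38) [ 628.  -207.5]
(-38, 38) [ 552.  -209.1]
(38, -38) [ 629.7 -283.5]
(-38, -38) [ 553.7 -285.1]
```

The wrist view shows the panel with keys at (421,145), (445,123) and (470,99), tabs at (379,63) and (427,38), and the empty plate centred near (318,155). The plate centre comes out at about (589,-248) with yaw 0.02. I'll place this dish in the near-right slot.

Emit:
{"op": "drive_tool", "data": {"motion": [[50,-41,-35,-30,0,0,0],[50,-41,-35,-80,0,0,0],[50,-41,-35,-130,0,0,0],[50,-41,-35,-170,0,0,0],[50,-41,-35,-188,0,0,0],[50,-41,-35,-193,0,0,0],[50,-41,-35,-193,0,0,0],[85,-41,-35,-193,0,0,0],[85,-41,-35,-193,0,0,0],[85,-41,-35,-193,0,0,0],[85,-41,-35,-193,0,0,0],[85,-41,-35,-193,0,0,0],[85,-41,-35,-150,0,0,0],[85,-41,-35,-90,0,0,0],[85,-41,-35,-30,0,0,0],[85,-60,20,0,0,0,0],[85,-60,60,0,0,0,0],[85,-60,60,0,0,0,0]]}}

```text
time: 9.88
eef_pos: [534.0, -187.3, 249.2]
tcp_rot: [[-0.72, 0.694, 0.001], [0.694, 0.72, -0.0], [-0.001, 0.001, -1.0]]
contact_force: [0.3, 0.1, -0.2]
grip_width: 0.991
grasp_force: 0.0
```

```bash
python3 - <<'E'
from h import *
s=state(); print(s['eef_pos'].round(1),s['contact_force'].round(1))
p=cam('wrist'); save(p,'w4.png')
for st,h in dishes(p):
    if st[4]>800: print(st,fitdish(p,h,24))
q=cam('side')
for st,h in dishes(q): print(st,fitdish(q,h,24 if st[1]<200 else 0))
E
```

```text
[ 534.  -187.3  249.2] [ 0.3  0.1 -0.2]
[246, 209, 52, 57, 2285] (array([ 551.6, -282.8]), np.float64(0.935))
[338, 135, 17, 18, 249] (array([ 553.7, -283.7]), np.float64(0.802))
[331, 313, 19, 21, 330] (array([337. , 344.9]), np.float64(0.715))
[295, 318, 19, 22, 336] (array([422.4, 396. ]), np.float64(0.725))
[252, 324, 20, 22, 352] (array([532. , 458.4]), np.float64(0.725))
```

View pics/w4.png

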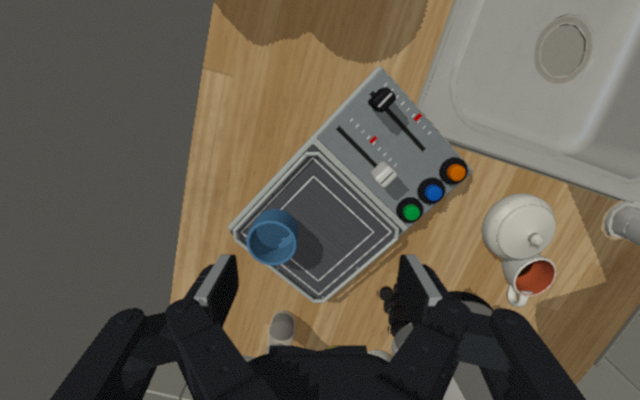

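Dish 1 is upright on the plate at (272,238), with the rail corners at (230,231), (312,147), (402,230) and (318,302). Next is the left group.

Emit:
{"op": "drive_tool", "data": {"motion": [[85,-112,585,0,0,0,0],[85,-112,585,0,0,0,0],[85,-112,585,0,0,0,0],[85,-112,585,0,0,0,0],[85,-112,585,0,0,0,0],[85,-112,585,0,0,0,0],[85,-112,585,0,0,0,0],[85,-112,585,0,0,0,0],[85,-112,585,0,0,0,0],[85,-112,585,0,0,0,0],[85,-112,585,0,0,0,0],[85,-112,585,0,0,0,0],[85,-112,585,0,0,0,0]]}}

```text
time: 11.6
eef_pos: [422.8, 394.1, 248.2]
tcp_rot: [[-0.717, 0.697, -0.0], [0.697, 0.717, -0.0], [-0.0, -0.0, -1.0]]
contact_force: [-0.1, -0.9, -0.1]
grip_width: 0.996
grasp_force: 0.0
```

```bash
cat > look.py <<'E'
import sys
from h import *
s=state(); print(s['time'],s['eef_pos'].round(1),s['contact_force'].round(1),s['tcp_rot'][:2,1].round(3))
p=cam('wrist'); save(p,sys.argv[1]+'.png')
for st,h in dishes(p):
    if st[4]>700: print(st,fitdish(p,h,float(sys.argv[2])))
for r in imaging.tip_of(p,'dish0_mid'): print(round(r['confidence'],2),np.round(r['centre']),at(p,r['centre'],22+float(sys.argv[2])))
E
python3 look.py w5 0
```

```text
11.6 [422.8 394.1 248.2] [-0.1 -0.9 -0.1] [0.697 0.717]
[207, 126, 56, 52, 2256] (array([333.3, 339.6]), np.float64(0.891))
[294, 145, 50, 53, 2044] (array([422.7, 395.5]), np.float64(0.907))
[384, 170, 54, 53, 2102] (array([532.2, 458.4]), np.float64(0.887))
[443, 363, 43, 37, 723] (array([891.5, 314.9]), np.float64(0.59))
```

Emit:
{"op": "drive_tool", "data": {"motion": [[85,0,1,-60,0,0,0],[85,0,1,-120,0,0,0],[85,0,1,-175,0,0,0],[85,0,1,-205,0,0,0],[85,0,1,-218,0,0,0],[85,0,1,-218,0,0,0],[50,0,1,-218,0,0,0],[50,0,1,-218,0,0,0],[50,0,1,-218,0,0,0],[50,0,1,-218,0,0,0],[50,0,1,-218,0,0,0],[50,0,1,-218,0,0,0],[50,0,1,-180,0,0,0],[50,0,1,-130,0,0,0],[50,0,1,-80,0,0,0],[50,0,1,-30,0,0,0],[50,0,1,0,0,0,0]]}}

```text
time: 13.82
eef_pos: [422.7, 396.9, 252.2]
tcp_rot: [[-0.718, 0.696, 0.004], [0.696, 0.718, 0.003], [-0.001, 0.004, -1.0]]
contact_force: [0.1, 0.5, -2.2]
grip_width: 0.706
grasp_force: 66.2
```

Emit:
{"op": "drive_tool", "data": {"motion": [[50,15,-40,0,0,0,0],[50,31,-93,0,0,0,0],[50,47,-143,0,0,0,0],[50,64,-193,0,0,0,0],[50,81,-243,0,0,0,0],[50,97,-293,0,0,0,0],[50,114,-343,0,0,0,0],[50,131,-393,0,0,0,0],[50,147,-443,0,0,0,0],[50,164,-493,0,0,0,0],[50,181,-543,0,0,0,0],[50,195,-585,0,0,0,0],[50,202,-605,0,0,0,0],[50,202,-605,0,0,0,0],[50,202,-605,0,0,0,0]]}}

```text
time: 15.7
eef_pos: [623.8, -207.9, 248.8]
tcp_rot: [[-0.718, 0.696, 0.0], [0.696, 0.718, 0.0], [-0.0, 0.0, -1.0]]
contact_force: [-0.2, 0.8, -2.6]
grip_width: 0.702
grasp_force: 66.2
```

Emit:
{"op": "drive_tool", "data": {"motion": [[50,2,-2,-50,0,0,0],[50,2,-2,-100,0,0,0],[50,2,-2,-150,0,0,0],[50,2,-2,-180,0,0,0],[50,2,-2,-190,0,0,0],[50,2,-2,-194,0,0,0],[50,2,-2,-194,0,0,0],[85,2,-2,-194,0,0,0],[85,2,-2,-194,0,0,0],[85,2,-2,-194,0,0,0],[85,2,-2,-194,0,0,0],[85,2,-2,-194,0,0,0],[85,2,-2,-150,0,0,0],[85,2,-2,-90,0,0,0],[85,2,-2,-30,0,0,0],[85,0,0,0,0,0,0],[85,0,0,0,0,0,0]]}}

```text
time: 17.82
eef_pos: [625.2, -209.1, 251.3]
tcp_rot: [[-0.718, 0.696, 0.005], [0.696, 0.718, -0.002], [-0.005, 0.002, -1.0]]
contact_force: [0.6, -0.0, 0.8]
grip_width: 0.993
grasp_force: 0.0
```

Emit:
{"op": "drive_tool", "data": {"motion": [[85,-15,40,0,0,0,0.1],[85,-35,100,0,0,0,0.25],[85,-55,160,0,0,0,0.4],[85,-70,215,0,0,0,0.55],[85,-85,270,0,0,0,0.7],[85,-95,325,0,0,0,0.85],[85,-100,380,0,0,0,1.0],[85,-102,435,0,0,0,1.15],[85,-102,490,0,0,0,1.3],[85,-102,545,0,0,0,1.45],[85,-102,600,0,0,0,1.57],[85,-102,640,0,0,0,1.57],[85,-102,640,0,0,0,1.57],[85,-102,640,0,0,0,1.57]]}}

```text
time: 19.58
eef_pos: [521.7, 430.7, 246.9]
tcp_rot: [[-0.697, -0.718, -0.002], [-0.718, 0.697, -0.001], [0.002, 0.0, -1.0]]
contact_force: [0.5, -0.8, 0.5]
grip_width: 0.998
grasp_force: 0.0
```

```bash
python3 look.py w6 0; python3 - <<'E'
from h import *
q=cam('side')
for st,h in dishes(q): print(st,fitdish(q,h,24 if st[1]<200 else 0))
E
```

```text
19.575 [521.7 430.7 246.9] [ 0.5 -0.8  0.5] [-0.718  0.697]
[355, 0, 60, 28, 1204] (array([329.8, 338.6]), np.float64(0.98))
[304, 165, 49, 53, 2008] (array([530.4, 460.8]), np.float64(0.9))
[49, 261, 72, 48, 1179] (array([880.3, 316.8]), np.float64(0.538))
[331, 313, 19, 21, 330] (array([337. , 344.9]), np.float64(0.715))
[252, 324, 20, 22, 355] (array([531.3, 464.2]), np.float64(0.727))
```

Emit:
{"op": "drive_tool", "data": {"motion": [[85,9,29,-50,0,0,0],[85,9,29,-110,0,0,0],[85,9,29,-170,0,0,0],[85,9,29,-205,0,0,0],[85,9,29,-217,0,0,0],[85,9,29,-217,0,0,0],[50,9,29,-217,0,0,0],[50,9,29,-217,0,0,0],[50,9,29,-217,0,0,0],[50,9,29,-217,0,0,0],[50,9,29,-217,0,0,0],[50,9,29,-217,0,0,0],[50,9,29,-180,0,0,0],[50,9,29,-130,0,0,0],[50,9,29,-80,0,0,0],[50,9,29,-30,0,0,0],[50,0,0,0,0,0,0]]}}

```text
time: 21.85
eef_pos: [522.9, 432.8, 252.2]
tcp_rot: [[-0.695, -0.719, 0.004], [-0.719, 0.695, 0.003], [-0.005, -0.001, -1.0]]
contact_force: [0.4, -1.1, -2.1]
grip_width: 0.702
grasp_force: 65.8
```

Emit:
{"op": "drive_tool", "data": {"motion": [[50,5,-40,0,0,0,0],[50,10,-90,0,0,0,0],[50,15,-140,0,0,0,0],[50,20,-190,0,0,0,0],[50,25,-240,0,0,0,0],[50,30,-290,0,0,0,0],[50,40,-340,0,0,0,0],[50,50,-390,0,0,0,0],[50,60,-440,0,0,0,0],[50,70,-490,0,0,0,0],[50,80,-540,0,0,0,0],[50,90,-590,0,0,0,0],[50,98,-640,0,0,0,0],[50,103,-690,0,0,0,0],[50,105,-714,0,0,0,0],[50,105,-714,0,0,0,0],[50,105,-714,0,0,0,0]]}}

```text
time: 23.98
eef_pos: [627.1, -282.0, 249.0]
tcp_rot: [[-0.696, -0.718, 0.001], [-0.718, 0.696, 0.0], [-0.0, -0.0, -1.0]]
contact_force: [0.3, 0.1, -2.2]
grip_width: 0.699
grasp_force: 65.8
```

Emit:
{"op": "drive_tool", "data": {"motion": [[50,0,-2,-50,0,0,0],[50,0,-2,-100,0,0,0],[50,0,-2,-150,0,0,0],[50,0,-2,-180,0,0,0],[50,0,-2,-190,0,0,0],[50,0,-2,-194,0,0,0],[50,0,-2,-194,0,0,0],[85,0,-2,-194,0,0,0],[85,0,-2,-194,0,0,0],[85,0,-2,-194,0,0,0],[85,0,-2,-194,0,0,0],[85,0,-2,-194,0,0,0],[85,0,-2,-150,0,0,0],[85,0,-2,-90,0,0,0],[85,0,-2,-30,0,0,0],[85,0,0,0,0,0,0],[85,0,0,0,0,0,0]]}}

```text
time: 26.1
eef_pos: [628.3, -283.2, 251.3]
tcp_rot: [[-0.697, -0.718, 0.004], [-0.718, 0.697, -0.003], [-0.001, -0.005, -1.0]]
contact_force: [-0.6, -0.2, -0.6]
grip_width: 0.997
grasp_force: 0.0
```

Emit:
{"op": "drive_tool", "data": {"motion": [[85,-20,40,0,0,0,0],[85,-40,95,0,0,0,0],[85,-65,150,0,0,0,0],[85,-90,200,0,0,0,0],[85,-115,250,0,0,0,0],[85,-140,300,0,0,0,0],[85,-165,350,0,0,0,0],[85,-190,400,0,0,0,0],[85,-215,450,0,0,0,0],[85,-240,500,0,0,0,0],[85,-260,545,0,0,0,0],[85,-280,590,0,0,0,0],[85,-290,610,0,0,0,0],[85,-290,610,0,0,0,0],[85,-290,610,0,0,0,0]]}}

```text
time: 27.98
eef_pos: [337.0, 326.6, 247.6]
tcp_rot: [[-0.697, -0.717, -0.001], [-0.717, 0.697, -0.001], [0.001, -0.0, -1.0]]
contact_force: [0.4, -0.3, -0.5]
grip_width: 0.994
grasp_force: 0.0
```

```bash
python3 look.py w7 0
```

```text
27.975 [337.  326.6 247.6] [ 0.4 -0.3 -0.5] [-0.717  0.697]
[303, 152, 49, 52, 2026] (array([332.6, 340.2]), np.float64(0.895))
```

Emit:
{"op": "drive_tool", "data": {"motion": [[85,-4,14,-50,0,0,0],[85,-4,14,-110,0,0,0],[85,-4,14,-170,0,0,0],[85,-4,14,-205,0,0,0],[85,-4,14,-218,0,0,0],[85,-4,14,-218,0,0,0],[50,-4,14,-218,0,0,0],[50,-4,14,-218,0,0,0],[50,-4,14,-218,0,0,0],[50,-4,14,-218,0,0,0],[50,-4,14,-218,0,0,0],[50,-4,14,-218,0,0,0],[50,-4,14,-180,0,0,0],[50,-4,14,-130,0,0,0],[50,-4,14,-80,0,0,0],[50,-4,14,-30,0,0,0],[50,0,0,0,0,0,0]]}}

```text
time: 30.2
eef_pos: [337.6, 328.2, 252.0]
tcp_rot: [[-0.696, -0.718, 0.004], [-0.718, 0.696, 0.003], [-0.005, -0.001, -1.0]]
contact_force: [1.2, 1.0, -2.2]
grip_width: 0.701
grasp_force: 66.6
```

Emit:
{"op": "drive_tool", "data": {"motion": [[50,15,-38,0,0,0,0],[50,32,-82,0,0,0,0],[50,50,-126,0,0,0,0],[50,68,-170,0,0,0,0],[50,86,-214,0,0,0,0],[50,104,-258,0,0,0,0],[50,122,-302,0,0,0,0],[50,140,-346,0,0,0,0],[50,158,-390,0,0,0,0],[50,176,-434,0,0,0,0],[50,194,-478,0,0,0,0],[50,207,-518,0,0,0,0],[50,214,-539,0,0,0,0],[50,214,-539,0,0,0,0],[50,214,-539,0,0,0,0]]}}

```text
time: 32.08
eef_pos: [550.7, -211.0, 248.8]
tcp_rot: [[-0.696, -0.718, 0.0], [-0.718, 0.696, 0.0], [-0.0, -0.0, -1.0]]
contact_force: [0.2, -0.0, -1.8]
grip_width: 0.702
grasp_force: 66.5
```

```bash
python3 - <<'E'
from h import *
q=cam('side')
for st,h in dishes(q): print(st,fitdish(q,h,24))
E
```

```text
[312, 110, 43, 52, 975] (array([ 616.8, -275. ]), np.float64(0.242))
```

```bash
python3 look.py w8 24
```

```text
32.125 [ 550.8 -210.7  248.8] [ 0.5 -0.3 -3.6] [-0.718  0.696]
[197, 103, 102, 100, 5436] (array([ 599. , -285.8]), np.float64(0.467))
[245, 189, 137, 139, 14385] (array([ 628.4, -204.9]), np.float64(0.172))
[513, 195, 127, 61, 1192] (array([347.3,  86. ]), np.float64(0.406))
0.57 [271. 135.] [ 555.4 -280.9   46. ]
0.48 [229. 172.] [ 623.5 -286.6   46. ]
```

View pics/w8.png

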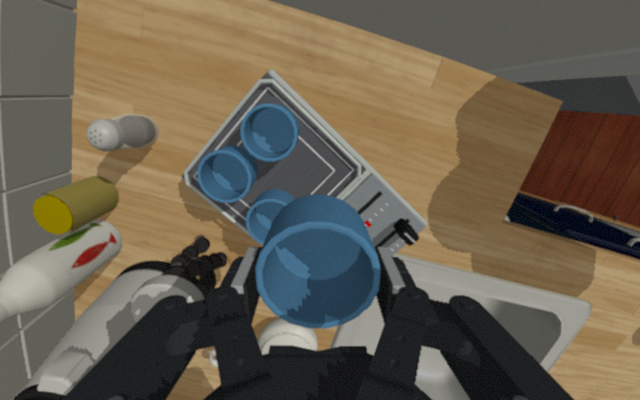

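Three dishes stand on the plate at (269,132), (227,174) and (270,217). The near-left slot below the held dish is free, so I'll place the fourth.

Emit:
{"op": "drive_tool", "data": {"motion": [[50,1,-1,-50,0,0,0],[50,1,-1,-100,0,0,0],[50,1,-1,-150,0,0,0],[50,1,-1,-180,0,0,0],[50,1,-1,-190,0,0,0],[50,1,-1,-194,0,0,0],[50,1,-1,-194,0,0,0],[85,1,-1,-194,0,0,0],[85,1,-1,-194,0,0,0],[85,1,-1,-194,0,0,0],[85,1,-1,-194,0,0,0],[85,1,-1,-194,0,0,0],[85,1,-1,-150,0,0,0],[85,1,-1,-90,0,0,0],[85,1,-1,-30,0,0,0],[85,0,0,0,0,0,0],[85,0,0,0,0,0,0]]}}

```text
time: 34.35
eef_pos: [552.3, -212.2, 251.0]
tcp_rot: [[-0.697, -0.717, 0.004], [-0.717, 0.697, -0.002], [-0.001, -0.005, -1.0]]
contact_force: [0.1, -0.1, -0.4]
grip_width: 0.998
grasp_force: 0.0
```

Emit:
{"op": "drive_tool", "data": {"motion": [[0,5,10,0,0,0,0.15],[0,10,20,0,0,0,0.3],[0,15,30,0,0,0,0.45],[0,20,40,0,0,0,0.6],[0,30,60,0,0,0,0.75],[0,40,80,0,0,0,0.79],[0,40,100,0,0,0,0.79],[0,40,100,0,0,0,0.79],[0,40,100,0,0,0,0.79]]}}

```text
time: 35.48
eef_pos: [590.8, -111.6, 248.3]
tcp_rot: [[0.019, -1.0, -0.0], [-1.0, -0.019, -0.0], [0.0, 0.0, -1.0]]
contact_force: [1.0, 0.2, -0.3]
grip_width: -0.001
grasp_force: 0.0
```

```bash
python3 look.py w9 24; python3 - <<'E'
from h import *
p=cam('wrist')
for t,z in (('plate',24),('fader_black_top',60),('fader_white_top',60),('mark_black_tab',26),('mark_white_tab',26),('key_green_top',40),('key_blue_top',40),('key_orange_top',40)):
    for r in imaging.tip_of(p,t): print(t,np.round(r['confidence'],2),np.round(r['centre'],1),at(p,r['centre'],z))
E
```

```text
35.475 [ 590.8 -111.6  248.3] [ 1.   0.2 -0.3] [-1.    -0.019]
[253, 0, 66, 44, 2264] (array([ 624.5, -287.8]), np.float64(0.984))
[328, 0, 65, 115, 5635] (array([ 551. , -257.4]), np.float64(0.556))
[253, 52, 62, 64, 3083] (array([ 626.4, -210.4]), np.float64(0.981))
0.79 [359.  12.] [ 550.9 -283.7   46. ]
plate 0.62 [315.9  51.4] [ 594.3 -249.1   24. ]
fader_black_top 0.68 [373. 207.] [523.2 -77.   60. ]
fader_white_top 0.67 [319.9 164.6] [ 587.5 -127.1   60. ]
fader_white_top 0.64 [183.3 210. ] [751.2 -68.8  60. ]
mark_black_tab 0.64 [314.8  51.6] [ 595.5 -248.6   26. ]
mark_black_tab 0.62 [182.3 209.9] [769.7 -55.3  26. ]
mark_white_tab 0.39 [350.2 171.6] [ 548.6 -111.4   26. ]
key_green_top 0.53 [262.9 150.9] [ 655.2 -138.1   40. ]
key_blue_top 0.79 [265.5 184.8] [653.8 -96.3  40. ]
key_orange_top 0.7 [269.5 210.6] [650.1 -62.2  40. ]
```

View pics/w9.png

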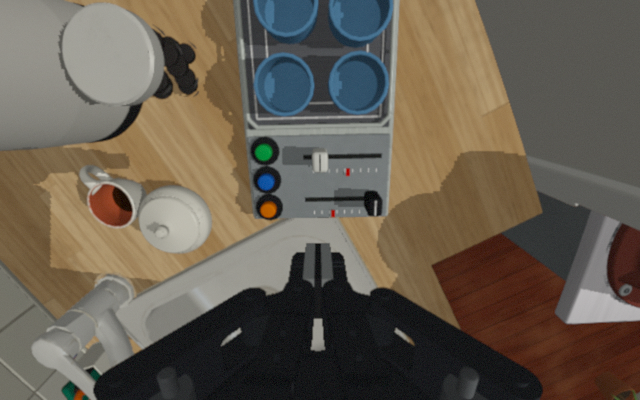

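All four dishes stand inside the rail at (285,10), (360,12), (285,83) and (358,83). Keys are at (264,152), (266,182) and (269,209), tabs at (348,172) and (333,212), the white pointer at (320,160) and the black pointer at (375,206). Next: press green.

Emit:
{"op": "drive_tool", "data": {"motion": [[0,30,-12,-40,0,0,0],[0,63,-25,-90,0,0,0],[0,63,-25,-140,0,0,0],[0,63,-25,-175,0,0,0],[0,63,-25,-188,0,0,0],[0,63,-25,-194,0,0,0],[0,63,-25,-198,0,0,0],[0,63,-25,-201,0,0,0],[0,63,-25,-201,0,0,0],[0,63,-25,-201,0,0,0],[0,63,-25,-201,0,0,0]]}}

```text
time: 37.4
eef_pos: [654.7, -136.8, 48.1]
tcp_rot: [[0.019, -1.0, 0.002], [-1.0, -0.019, -0.0], [0.001, -0.002, -1.0]]
contact_force: [-0.4, 0.4, 6.2]
grip_width: -0.001
grasp_force: 3.3
```

```bash
python3 - <<'E'
from h import *
p=cam('wrist'); save(p,'w10.png')
E
```

```text
(no output)
```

6.2 N at tip z ≈ 34, so the green key is fully down. I'll rise and measure the faders and tabs.

Emit:
{"op": "drive_tool", "data": {"motion": [[0,0,0,30,0,0,0],[0,-10,5,80,0,0,0],[0,-30,10,130,0,0,0],[0,-50,20,180,0,0,0],[0,-80,25,200,0,0,0],[40,-100,25,200,0,0,0],[40,-100,25,200,0,0,0],[40,-100,25,200,0,0,0],[40,-100,25,200,0,0,0]]}}

```text
time: 38.58
eef_pos: [554.6, -111.6, 246.7]
tcp_rot: [[0.02, -1.0, -0.001], [-1.0, -0.02, 0.0], [-0.0, 0.001, -1.0]]
contact_force: [0.3, 0.4, -0.4]
grip_width: 0.465
grasp_force: 0.0
```

```bash
cat > fad.py <<'E'
import sys
from h import *
s=state(); print(s['time'],s['eef_pos'].round(1),s['contact_force'].round(1))
p=cam('wrist')
A=np.array([proj(p,[x,y,26])[0] for x,y in((670,-150),(670,-30),(505,-150),(505,-30))])
x0,y0=np.maximum(A.min(0).astype(int)-20,0); x1,y1=A.max(0).astype(int)+20
c=p['color'][y0:y1,x0:x1]; hsv=cv2.cvtColor(c,cv2.COLOR_RGB2HSV)
m=cv2.inRange(hsv,(0,130,110),(8,255,255))|cv2.inRange(hsv,(174,130,110),(180,255,255))
k,l,st,ce=cv2.connectedComponentsWithStats(m)
for i in range(1,k):
    if st[i,4]>8: print('tab',st[i,4],(ce[i]+[x0,y0]).round(1),at(p,ce[i]+[x0,y0],26))
for t in('fader_black_top','fader_white_top'):
    for r in imaging.tip_of(p,t)[:2]: print(t,round(r['confidence'],2),np.round(r['centre'],1),at(p,r['centre'],60))
sc=min(800/c.shape[1],600/c.shape[0]); cv2.imwrite('pics/'+sys.argv[1]+'.png',cv2.resize(c,None,fx=sc,fy=sc,interpolation=cv2.INTER_CUBIC)[:,:,::-1]); print('crop',x0,y0,sc)
E
python3 fad.py f1
```

```text
38.575 [ 554.6 -111.6  246.7] [ 0.3  0.4 -0.4]
tab 25 [318.8 171.5] [ 551.8 -110.6   26. ]
tab 23 [305.2 213.1] [568.6 -54.   26. ]
fader_black_top 0.6 [345.2 209.6] [519.9 -73.2  60. ]
fader_black_top 0.39 [287.4 160.5] [ 587.6 -130.9   60. ]
fader_white_top 0.87 [285.8 163.2] [ 589.5 -127.7   60. ]
crop 202 118 4.545454545454546
```

View pics/f1.png

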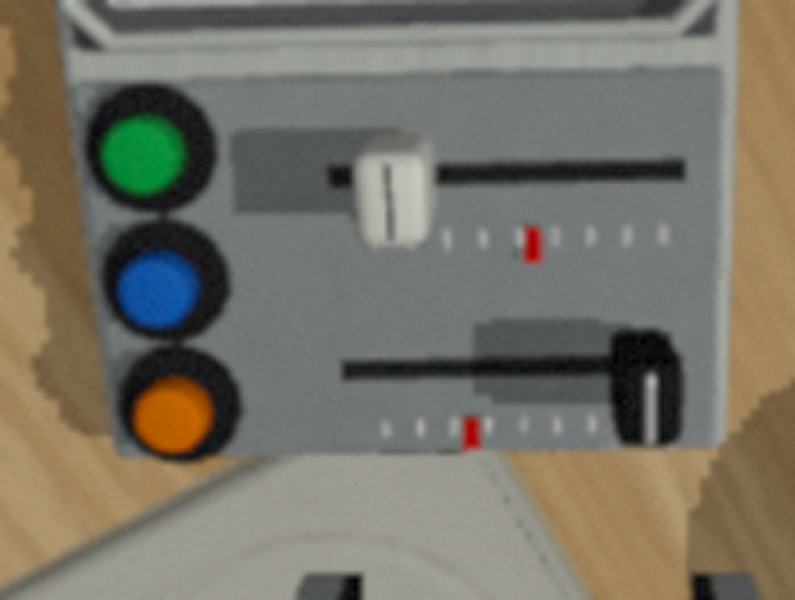

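The crop shows the black pointer at (650,407) and its tab at (471,433), and the white pointer at (390,203) and its tab at (533,245). In world x, the black fader is at 520 with target 569, and the white is at about 587 with target about 552. I'll pinch the black fader.

Emit:
{"op": "drive_tool", "data": {"motion": [[40,-34,37,-40,0,0,0],[40,-34,37,-90,0,0,0],[40,-34,37,-140,0,0,0],[40,-34,37,-175,0,0,0],[40,-34,37,-190,0,0,0],[40,-34,37,-190,0,0,0],[10,-34,37,-190,0,0,0],[10,-34,37,-190,0,0,0],[10,-34,37,-190,0,0,0],[10,-34,37,-190,0,0,0],[10,-34,37,-190,0,0,0],[10,-34,37,-190,0,0,0]]}}

```text
time: 40.22
eef_pos: [521.3, -75.0, 58.9]
tcp_rot: [[0.02, -1.0, 0.003], [-1.0, -0.02, -0.001], [0.001, -0.003, -1.0]]
contact_force: [-0.1, 0.3, 6.9]
grip_width: 0.196
grasp_force: 59.8
```

Emit:
{"op": "drive_tool", "data": {"motion": [[10,8,0,0,0,0,0],[10,18,0,0,0,0,0],[10,28,1,0,0,0,0],[10,38,1,0,0,0,0],[10,45,1,0,0,0,0],[10,48,1,0,0,0,0],[10,48,1,0,0,0,0],[10,48,1,0,0,0,0],[10,48,1,0,0,0,0]]}}

```text
time: 41.35
eef_pos: [569.5, -73.1, 58.9]
tcp_rot: [[0.02, -1.0, 0.003], [-1.0, -0.02, 0.001], [-0.001, -0.003, -1.0]]
contact_force: [0.8, 3.3, 5.4]
grip_width: 0.193
grasp_force: 59.9
```

Emit:
{"op": "drive_tool", "data": {"motion": [[40,0,0,0,0,0,0],[40,0,0,0,0,0,0],[40,0,0,0,0,0,0],[40,0,0,0,0,0,0],[40,0,0,40,0,0,0],[40,0,0,90,0,0,0],[40,0,-20,150,0,0,0],[40,0,-38,190,0,0,0],[40,0,-38,190,0,0,0],[40,0,-38,190,0,0,0]]}}

```text
time: 42.6
eef_pos: [567.6, -111.4, 246.5]
tcp_rot: [[0.019, -1.0, -0.001], [-1.0, -0.019, 0.0], [-0.0, 0.001, -1.0]]
contact_force: [-0.1, -0.3, 0.4]
grip_width: 0.467
grasp_force: 0.0
```

```bash
python3 fad.py f2; python3 - <<'E'
from h import *
c=cv2.imread('pics/f2.png'); g=c[300:460].astype(int)
# white pointer line on the dark black-fader top: bright px with dark px 20 either side
v=g.max(2); m=np.zeros_like(v,bool)
m[:,25:-25]=(v[:,25:-25]>120)&(v[:,:-50]<60)&(v[:,50:]<60)
a=np.argwhere(m); print(len(a),a.mean(0)+[300,0] if len(a) else '')
E
```

```text
42.6 [ 567.6 -111.4  246.5] [-0.1 -0.3  0.4]
tab 24 [329.  171.5] [ 552.  -110.7   26. ]
fader_black_top 0.95 [314.1 207.9] [569.8 -74.4  60. ]
fader_white_top 0.87 [297.7 162.9] [ 589.1 -128.1   60. ]
crop 212 118 4.545454545454546
580 [408.66896552 448.81896552]
```

View pics/f2.png

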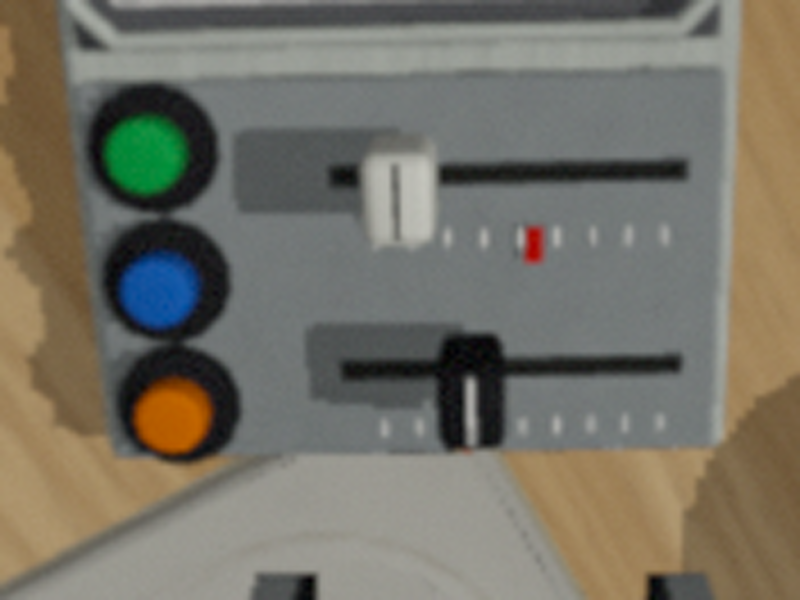

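The black pointer at (471,410) lines up with its tab, which is just visible at (467,449). Next: press blue.

Emit:
{"op": "drive_tool", "data": {"motion": [[0,30,5,-20,0,0,0],[0,70,12,-40,0,0,0],[0,86,12,-90,0,0,0],[0,86,12,-140,0,0,0],[0,86,12,-175,0,0,0],[0,86,12,-187,0,0,0],[0,86,12,-193,0,0,0],[0,86,12,-197,0,0,0],[0,86,12,-200,0,0,0],[0,86,12,-200,0,0,0],[0,86,12,-200,0,0,0],[0,86,12,-200,0,0,0]]}}

```text
time: 44.25
eef_pos: [654.7, -99.7, 48.1]
tcp_rot: [[0.019, -1.0, 0.001], [-1.0, -0.019, -0.0], [0.0, -0.001, -1.0]]
contact_force: [-0.4, 1.8, 5.9]
grip_width: -0.0
grasp_force: 3.3
```

Emit:
{"op": "drive_tool", "data": {"motion": [[0,0,0,30,0,0,0],[0,0,0,80,0,0,0],[0,-20,-10,120,0,0,0],[40,-50,-20,140,0,0,0],[40,-66,-29,140,0,0,0],[40,-66,-29,140,0,0,0],[40,-66,-29,140,0,0,0],[40,-66,-29,140,0,0,0]]}}

```text
time: 45.25
eef_pos: [588.5, -128.3, 186.9]
tcp_rot: [[0.02, -1.0, -0.0], [-1.0, -0.02, 0.0], [-0.0, 0.0, -1.0]]
contact_force: [0.7, 0.2, -0.1]
grip_width: 0.469
grasp_force: 0.0
```

Blue is pressed (5.9 N). Now the white fader.

Emit:
{"op": "drive_tool", "data": {"motion": [[40,-1,-1,-50,0,0,0],[40,-1,-1,-100,0,0,0],[40,-1,-1,-122,0,0,0],[40,-1,-1,-129,0,0,0],[40,-1,-1,-129,0,0,0],[10,-1,-1,-129,0,0,0],[10,-1,-1,-129,0,0,0],[10,-1,-1,-129,0,0,0],[10,-1,-1,-129,0,0,0],[10,-1,-1,-129,0,0,0],[10,-1,-1,-129,0,0,0]]}}

```text
time: 46.62
eef_pos: [588.2, -129.9, 59.8]
tcp_rot: [[0.02, -1.0, 0.003], [-1.0, -0.02, -0.001], [0.001, -0.003, -1.0]]
contact_force: [-0.0, 0.9, 5.9]
grip_width: 0.187
grasp_force: 59.6
```

Emit:
{"op": "drive_tool", "data": {"motion": [[10,-7,0,0,0,0,0],[10,-15,0,0,0,0,0],[10,-23,0,0,0,0,0],[10,-30,-1,0,0,0,0],[10,-35,-1,0,0,0,0],[10,-35,-1,0,0,0,0],[10,-35,-1,0,0,0,0]]}}

```text
time: 47.5
eef_pos: [552.7, -131.2, 59.7]
tcp_rot: [[0.019, -1.0, 0.002], [-1.0, -0.019, -0.001], [0.001, -0.002, -1.0]]
contact_force: [-1.5, -1.3, 8.9]
grip_width: 0.187
grasp_force: 60.0
```

Emit:
{"op": "drive_tool", "data": {"motion": [[40,0,0,0,0,0,0],[40,0,0,0,0,0,0],[40,0,0,0,0,0,0],[40,0,0,0,0,0,0],[40,0,0,40,0,0,0],[40,0,0,90,0,0,0],[40,0,10,150,0,0,0],[40,10,20,188,0,0,0],[40,10,20,188,0,0,0],[40,10,20,188,0,0,0]]}}

```text
time: 48.75
eef_pos: [561.6, -110.5, 245.5]
tcp_rot: [[0.02, -1.0, -0.001], [-1.0, -0.02, 0.0], [-0.0, 0.001, -1.0]]
contact_force: [-0.4, -0.3, -0.3]
grip_width: 0.468
grasp_force: 0.0
```

```bash
python3 fad.py f3; python3 look.py w11 24 | cut -c1-100; python3 - <<'E'
import cv2,numpy as np
a=cv2.imread('pics/f3.png'); b=cv2.imread('pics/w11.png')[0:260]
a=cv2.resize(a,(480,360)); b=cv2.resize(b,(480,195)); cv2.imwrite('pics/fin.png',np.vstack([a,b]))
E
```

```text
48.75 [ 561.6 -110.5  245.5] [-0.4 -0.3 -0.3]
tab 13 [324.4 172.6] [ 551.8 -108.5   26. ]
fader_black_top 0.77 [309.2 209.6] [569.5 -71.7  60. ]
fader_black_top 0.65 [237.9 149.8] [ 649.2 -141.1   60. ]
fader_white_top 0.92 [325.  160.9] [ 552.5 -130.3   60. ]
fader_white_top 0.48 [239.9 182.8] [ 649.5 -103.1   60. ]
crop 207 117 4.511278195488722
48.9 [ 561.2 -110.6  244.9] [-1.  -0.4  0.4] [-1.    -0.019]
[221, 0, 68, 42, 2213] (array([ 624.7, -287.3]), np.float64(0.981))
[297, 0, 66, 113, 5543] (array([ 551.3, -255.6]), np.float64(0.562))
[223, 50, 65, 65, 3267] (array([ 626.4, -210.4]), np.float64(0.972))
0.66 [327.   6.] [ 553.5 -285.6   46. ]
```

View pics/fin.png

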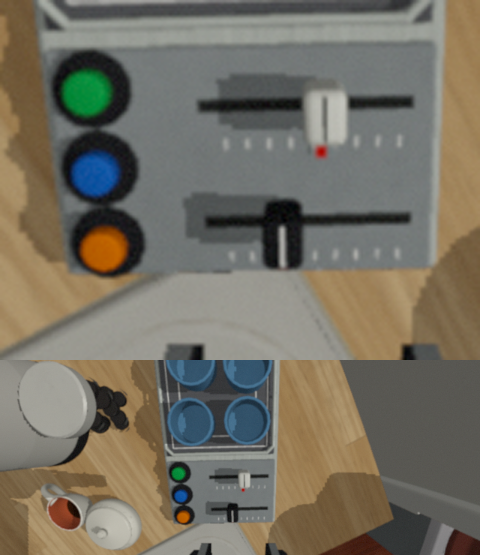

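The white pointer (325,120) is level with its tab (321,152), black is unchanged, and all four dishes are still in the rail. Next: press blue again, then orange.

Emit:
{"op": "drive_tool", "data": {"motion": [[0,30,5,-20,0,0,0],[0,70,11,-40,0,0,0],[0,92,11,-90,0,0,0],[0,92,11,-140,0,0,0],[0,92,11,-175,0,0,0],[0,92,11,-186,0,0,0],[0,92,11,-192,0,0,0],[0,92,11,-196,0,0,0],[0,92,11,-199,0,0,0],[0,92,11,-199,0,0,0],[0,92,11,-199,0,0,0],[0,92,11,-199,0,0,0]]}}

```text
time: 50.5
eef_pos: [654.7, -99.9, 48.1]
tcp_rot: [[0.019, -1.0, 0.002], [-1.0, -0.019, -0.001], [0.001, -0.002, -1.0]]
contact_force: [-0.4, -1.2, 6.3]
grip_width: -0.003
grasp_force: 3.3
```

Emit:
{"op": "drive_tool", "data": {"motion": [[0,0,0,25,0,0,0],[0,0,0,45,0,0,0],[0,-1,20,45,0,0,0],[0,-1,37,45,0,0,0],[0,-1,37,30,0,0,0],[0,-1,37,14,0,0,0],[0,-1,37,6,0,0,0],[0,-1,37,2,0,0,0],[0,-1,37,0,0,0,0],[0,-1,37,0,0,0,0],[0,-1,37,0,0,0,0],[0,-1,37,0,0,0,0]]}}

```text
time: 52.0
eef_pos: [652.3, -62.7, 48.0]
tcp_rot: [[0.019, -1.0, -0.001], [-1.0, -0.019, 0.0], [-0.0, 0.001, -1.0]]
contact_force: [-5.5, 1.7, 9.8]
grip_width: 0.002
grasp_force: 5.0
```

Emit:
{"op": "drive_tool", "data": {"motion": [[0,0,0,25,0,0,0],[0,0,0,75,0,0,0],[0,-30,-10,130,0,0,0],[0,-60,-30,180,0,0,0],[0,-90,-48,198,0,0,0],[0,-90,-48,198,0,0,0],[0,-90,-48,198,0,0,0]]}}

```text
time: 52.88
eef_pos: [563.4, -110.8, 245.1]
tcp_rot: [[0.019, -1.0, 0.0], [-1.0, -0.019, 0.0], [-0.0, -0.0, -1.0]]
contact_force: [0.2, 0.3, -0.5]
grip_width: -0.001
grasp_force: 0.0
```

```bash
python3 fad.py f4; python3 look.py w12 24; python3 - <<'E'
from h import *
q=cam('side')
for st,h in dishes(q): print(st)
for t,z in(('sugar_bowl',0),('coffee_jar',0),('salt_shaker',0)):
    for r in imaging.tip_of(q,t)[:1]: print(t,at(q,r['centre'],z))
E
```

```text
52.875 [ 563.4 -110.8  245.1] [ 0.2  0.3 -0.5]
tab 12 [326.  173.5] [ 551.8 -107.8   26. ]
fader_black_top 0.81 [311.7 207.8] [568.7 -74.5  60. ]
fader_white_top 0.72 [329.3 158.3] [ 549.9 -133.7   60. ]
crop 209 117 4.511278195488722
53.025 [ 563.3 -110.2  244.3] [-0.3 -0.8 -0.4] [-1.   -0.02]
[223, 0, 69, 41, 2177] (array([ 624.8, -287.6]), np.float64(0.986))
[299, 0, 67, 113, 5538] (array([ 551.2, -254.2]), np.float64(0.566))
[225, 49, 64, 66, 3268] (array([ 626.5, -210.4]), np.float64(0.971))
0.85 [331.   8.] [ 552.1 -284.1   46. ]
0.41 [246. 209.] [649.7 -65.8  46. ]
0.35 [307. 208.] [574.5 -68.2  46. ]
[312, 135, 43, 33, 890]
sugar_bowl [779.4 -30.3   0. ]
coffee_jar [ 750.5 -234.3    0. ]
salt_shaker [ 563.9 -162.8    0. ]
```

```bash
python3 -c "
from workcell import hand_in; print(hand_in())"
```

```text
the job is handed in; nothing more can be done
None
```

The job is handed in, with no verdict returned: all four blue ramekins stand on the plate, both faders measured on their markers, and the keys were pressed in order (green, blue, blue, orange).

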